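Steady the rocking drop-shape instrument with a wedge

TASK

The drop-shape instrument on the lab bench rocks, because its foot at the corner near the robot and to the robot's left hangs clear of the bench. Push the loose levelling wedge, thin edge first, centrally under that foot until the foot sits firmly on it, but do not jack the other feet off the bench; then press down firmly with the fingertips on the bare corner of the base plate above that foot to prove that it no longer rocks, and take the hand away. Only push and press: nothing is to be lifted or shoved out of place, and the other things on the bench stay where they are.

Things in the scene. Friction and masses are not known exactly. Their poses are not given: they have to be found in the camera images.
- instrument: Drop-shape instrument, 4 kg, loose. Grey base plate 190 (x) x 320 (y) x 16 mm, top 46 mm above the bench, on four domed rubber feet (radius 13) at x = +-75, y = +-135 mm. Origin: midway between the feet, at bench level; +x points away from the robot, +y to its left, z up. It stands level on three feet. Lamp, camera and portal (315 mm high) stand on it; the strip x < -20, y > 30 mm is bare.
- raised_foot (a point): Point of the instrument at x = -75, y = +135 mm, at bench level, straight below the hanging foot, which is locked 4 to 8 mm above the bench (differs from start to start, not reported). The plate's +y edge is 25 mm and its -x edge 20 mm from here. The instrument slides only if pushed sideways with more than about 15 N.
- corner (a point): Place to press: top of the base plate straight above the hanging foot, 46 mm above the bench. Unwedged, about 4 to 5 N straight down here tips the plate until the foot meets the bench (it rocks back by itself); firmly wedged, it sinks less than 1 mm. A press of about 10 N held for half a second is a fair test.
- wedge: Grey wedge, 60 g, off the plate's +y end, thin edge roughly to the foot: 100 mm long (x), 45 wide (y), 1.5 thick at the thin edge (+x) rising evenly to 15 at the thick end (-x). Origin: centre of its underside. Pushed at the thick end it slides with under 1 N and turns flush with the fingers; under the foot, 4 to 10 N seats it firmly, over 15 N jacks up the other feet. It stays when let go.
- vial: Bystander: small amber glass vial with a white cap, 25 mm diameter, 50 mm high, standing near the wedge on the side towards the robot. Origin: centre of its underside.
- wash_bottle: Bystander: white plastic bottle, 42 mm diameter, 85 mm high, standing near the wedge on the side away from the robot. Origin: centre of its underside.
- blower: Bystander: grey rubber dust blower lying on the bench, 120 mm long, 48 mm high. Origin: under the middle of the bulb.
- mouse: Bystander: black computer mouse, 98 x 56 x 32 mm. Origin: centre of its underside.
- dish: Bystander: shallow glass dish, 88 mm diameter, 15 mm high. Origin: centre of its underside.
- slide_box: Bystander: white plastic box for slides, 30 x 75 x 30 mm. Origin: centre of its underside.
- tweezers: Bystander: steel tweezers lying on the bench, 120 mm long, 8 mm high. Origin: centre of the underside.
There are look-alikes about, which are no part of the job. Leave any red, turquoise or yellow look-alike of the wedge alone.

How it is judged:
On the way, in this order (a step that is already met when the one before it is completed fails the run):
1. the wedge lies under the hanging foot and bears on it, with no finger on the instrument (contact force between wedge and instrument above 0.3 N and contact force between the fingers and instrument below 0.5 N and x of raised_foot in the frame of wedge between -0.045 and 0.05 m and y of raised_foot in the frame of wedge between -0.015 and 0.015 m), for 0.2 s.
2. the fingertips press on the corner above the foot with more than 5 N, the load goes into the wedge, and the corner stays within 1.5 mm of its height (contact force between the fingers and instrument above 5 N and contact force between wedge and instrument above 4 N and horizontal distance between the grasp point and corner below 0.045 m and height (world z) of corner above 0.0437 m), for 0.2 s.
At the end, for the whole second after the job is handed in: The wedge lies flat under the hanging foot, the foot's axis over the wedge and within 15 mm of its centre line, and carries load (over 0.2 N); the instrument stands level within 0.01 rad, within 15 mm of where it started; all at rest (contact force between wedge and instrument above 0.2 N and x of raised_foot in the frame of wedge between -0.045 and 0.05 m and y of raised_foot in the frame of wedge between -0.015 and 0.015 m and angle between instrument's own z axis and vertical below 0.01 rad and angle between wedge's own z axis and vertical below 0.05 rad and distance of instrument from where it was at the start of the episode below 0.015 m and linear speed of each of instrument, wedge below 0.01 m/s); the robot touches nothing.
It fails at once if the wedge is lifted or tipped up (height (world z) of wedge above 0.012 m or angle between wedge's own z axis and vertical above 0.3 rad).
It fails at once if the instrument is lifted, tipped over or slid by more than 20 mm (angle between instrument's own z axis and vertical above 0.12 rad or distance of instrument from where it was at the start of the episode above 0.02 m).
It fails at once if a bystander is moved by more than 20 mm (distance of any of vial, wash_bottle, blower, mouse, dish, slide_box, tweezers from where it was at the start of the episode above 0.02 m).
It also fails if it takes over 48 s, if anything falls off the work surface, if the arm or the gripper's body presses on something with over 40 N, if the wrist force passes 120 N, or if a joint passes its speed limit or range.

ROBOT

A 7-joint arm with a two-finger parallel gripper is mounted at the origin on the work surface. World frame = base frame: x ahead of the robot, y to its left, z up, the work surface at z = 0. Lengths are in m, angles in rad, forces in N, time in s.
With the tool pointing down it reaches from about 0.4 to 0.85 m from the base axis. Payload 10.4 kg.
Tool frame: the origin (TCP) lies on the centre line of the jaws, within the pads' length; the fingertips stand 17 mm ahead of it and the grasp point (between the pads) lies 2 mm behind it; z points along the fingers, y is the line along which they close (so a half turn about z gives the same grasp; the last joint's range is limited). The gripper opens to 85 mm and grips with 20 to 120 N. Pads are 22 mm wide; open, the fingers measure 114 mm over their backs; the gripper's body (76 mm by 85 mm) begins 54 mm behind the grasp point. The pads swing forward as they close: fully open they stand 13 mm farther back than shut.
Start: joints at [-0.023, 0.332, -0.065, 1.46, 0.022, 1.35, -0.088], TCP at [0.625, 0, 0.248] pointing down, gripper open.
Joint ranges: [-2.6, 2.6], [-0.5, 2.12], [-1.47, 1.34], [0.16, 2.42], [-1.27, 4.41], [0.06, 2.06], [-2.6, 2.6]. Speed limits (rad/s): [2.22, 2.22, 2.79, 2.79, 3.14, 3.14, 3.14].

INTERFACE

Orientations are given as a unit quaternion [x, y, z, w].
In Python, from workcell import sensors, imaging, order, spotter gives the robot as it stands. The module is installed in compiled form; this text tells all that it offers.
- The arm moves only by the shell command python3 -m inch 'ROWS' [FORCE]. ROWS is JSON, a list that holds one entry, the list of rows, each a list of 7 numbers: the shift along the tool's x, y, z in m, then the turn, a rotation vector about the tool's x, y, z in rad, then the closure, from -1 (fully open) to 1 (shut). In form: [[[x, y, z, ax, ay, az, hand], ...]]. A call has 1 to 10 rows; each row is the pose to reach, as a shift and turn from the pose commanded when the call began, along the tool's axes at that moment; what a row does not reach only later rows make up. A row lasts 1/10 s, in which the tool goes at most 50 mm and 8.59 degrees, less where a joint would pass 70% of its speed; a pose out of reach is approached as far as the arm can. A call with a gripper value outside its range is refused whole. The fingers move at their own pace and stop on an object; FORCE is the grip in N (left out, the last holds). Time passes only in rows, so rows that repeat a pose let the fingers close. It gives the time, the measured TCP pose, the force, the opening and the grip force at its end, in the units of the state.
- sensors.get_obs(): the state, without advancing time (a new reading comes with each control period).
- imaging.camera(name): name is "scene" or "side" or "wrist"; returns the picture (480x640x3 uint8, blue, green, red); there is no depth.
- imaging.calibration(name): a dict with "mtx" (3x3 intrinsics, pixels), "D" ([k1, k2, p1, p2, k3] as OpenCV has them; the pictures are not rectified), "R" (3x3) and "t" (3): a world point X has camera coordinates R X + t; the wrist camera has in their place "tool_from_camera" (4x4, takes a point from camera to tool coordinates, whose origin is the TCP and whose axes are the flange's). Camera axes: x right, y down, z forward; pixel columns grow to the right and rows downward; lengths in m; the calibration is good to about 2 mm. A picture is of the moment at which its call begins: read the wrist's pose just before it. calibration takes no time and is no camera call.
- order.hand_in(): hands the job in; it is judged then, once.
Trained networks look in the newest picture that a camera, given by its name, has taken for a name from the list of things; names that differ only in an ending like _2 or _b are one class to them, and where a whole thing is asked for, a point or a joint stands for the part that bears it (a point fixed in the world has none). Each returns a list of dicts, best first, with "conf" (0 to 1); they miss things now and then, are a little off and sometimes report something else, mostly with a low value. They report only what shows in the picture. A call takes as long as a camera call. They do not tell look-alikes from the thing itself.
- spotter.look_for(label, camera): "pixel" ([column, row] in pixels, amid what is visible of it).
The state is a dict: "clock": time; "joint_pos": joint angles; "joint_velocities": joint speeds; "tau": joint torques, N m; "position": TCP position; "ee_rot": TCP orientation; "ft_force": force on the tool from outside, world axes, zero at the start; "torque": the same for the moment, N m; "grip_width": opening from 0.0 (shut) to 1.0 (fully open); "grasp_force": force on a finger pad.
Only numpy, scipy, OpenCV 4.12 (cv2) and the standard library are available. Lean on these libraries where they do the work, as an engineer would, in place of code of your own. Each camera call takes 0.05 s, during which the arm holds its last target. There are 200 camera calls.

## Working session

There is one attempt and no reset: what is moved stays moved. The work goes in short steps, Python scripts to look and compute and a shell command to move; the robot and the scene stay as the last step left them, time stands still between calls to the robot, and variables do not carry over. Pictures are saved under pics/ and viewed, at most 10 in all, crops included, and the job is handed in when it is done.

```bash
mkdir -p pics
cat > h.py <<'E'
import numpy as np,cv2
from workcell import sensors,imaging,order,spotter
from scipy.spatial.transform import Rotation as Ro
def ray(cam,px):
    c=imaging.calibration(cam);u=cv2.undistortPoints(np.array([[px]],float),np.array(c["mtx"]),np.array(c["D"]))[0,0]
    d=np.array([u[0],u[1],1.])
    if cam=="wrist":
        o=sensors.get_obs();T=np.eye(4);T[:3,:3]=Ro.from_quat(o["ee_rot"]).as_matrix();T[:3,3]=o["position"]
        M=T@np.array(c["tool_from_camera"]);return M[:3,3],M[:3,:3]@d
    R=np.array(c["R"]);t=np.array(c["t"]).ravel();return -R.T@t,R.T@d
def pt(cam,px,z=0.):
    o,d=ray(cam,px);return o+d*(z-o[2])/d[2]
def proj(cam,X):
    c=imaging.calibration(cam);R=np.array(c["R"]);t=np.array(c["t"],float).ravel()
    return cv2.projectPoints(np.array(X,float).reshape(-1,3),cv2.Rodrigues(R)[0],t,np.array(c["mtx"]),np.array(c["D"]))[0][:,0]
E
python3 - <<'E'
from h import *
o=sensors.get_obs();print(o["clock"],o["position"],o["ee_rot"],o["ft_force"])
for cam in("scene","side"):
    cv2.imwrite(f"pics/{cam}0.png",imaging.camera(cam))
    for l in("wedge","instrument","vial","wash_bottle"):
        for r in spotter.look_for(l,cam)[:3]:print(cam,l,np.round(r["pixel"]),round(r["conf"],2),np.round(pt(cam,r["pixel"],.02),3))
E
```

```text
0.0 [ 6.24635771e-01 -9.99604283e-08  2.47505497e-01] [ 7.07088480e-01  7.07124710e-01 -5.33491323e-04 -4.90645050e-04] [-0.46501192  0.12412303  1.07953638]
scene wedge [210. 234.] 0.94 [ 0.346 -0.106  0.02 ]
scene wedge [386. 302.] 0.91 [0.723 0.161 0.02 ]
scene wedge [374. 236.] 0.85 [0.553 0.245 0.02 ]
scene instrument [238. 329.] 0.93 [ 0.617 -0.155  0.02 ]
scene vial [300. 256.] 0.69 [0.516 0.057 0.02 ]
scene wash_bottle [328. 284.] 0.72 [0.616 0.073 0.02 ]
side wedge [321. 266.] 0.97 [0.495 0.05  0.02 ]
side wedge [289. 220.] 0.92 [0.537 0.218 0.02 ]
side wedge [201. 264.] 0.71 [0.307 0.205 0.02 ]
side instrument [464. 270.] 0.87 [ 0.713 -0.14   0.02 ]
side vial [300. 293.] 0.76 [0.414 0.011 0.02 ]
side wash_bottle [360. 232.] 0.88 [0.636 0.087 0.02 ]
```

View pics/scene0.png

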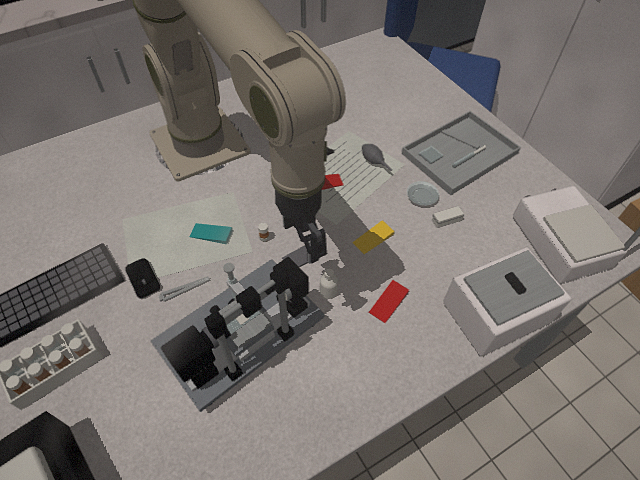

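View pics/side0.png

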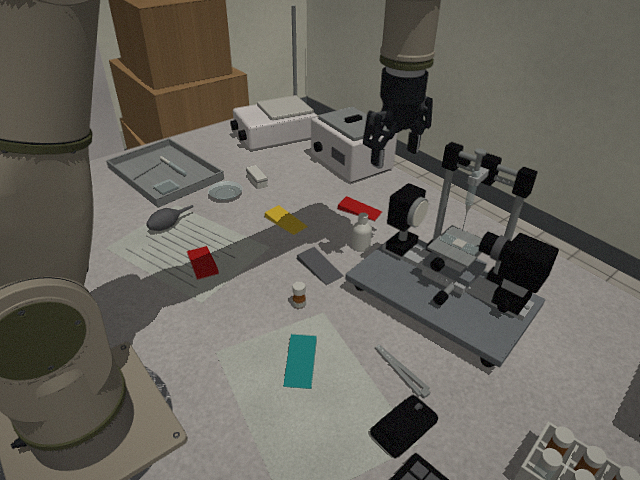

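Scene: wedge candidates are teal (210,234), red (386,302), red (332,181) and yellow (374,236). Side: red (201,264) and (360,208), yellow (285,220), teal (300,360), grey (321,266). Only the one at side (321,266) is grey and off the plate's +y end, between vial (300,293) and bottle (360,232). I'll confirm it in a crop.

Run:
```python
from h import *
im=cv2.imread("pics/side0.png")[215:315,270:420]
cv2.imwrite("pics/crop1.png",cv2.resize(im,None,fx=5,fy=5,interpolation=cv2.INTER_CUBIC))
cv2.imwrite("pics/wrist0.png",imaging.camera("wrist"))
```

```text
(no output)
```

View pics/crop1.png

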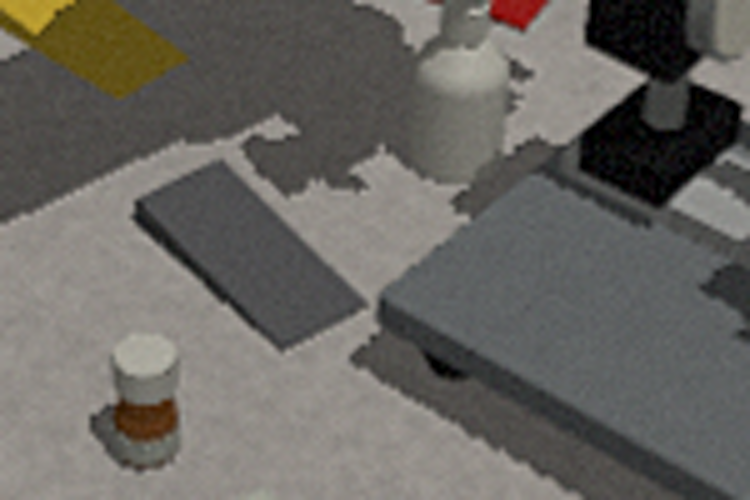

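View pics/wrist0.png

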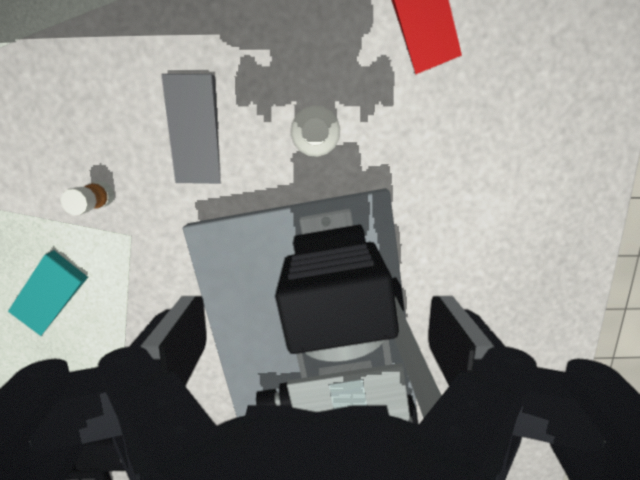

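The crop confirms the grey wedge: thick end at (135,210)-(225,160), thin edge at (280,350)-(370,305), next to the plate corner at (380,300). The wrist view shows wedge corners at (165,74), (213,74), (220,183) and (176,183). The plate's near-left corner is at (184,226), its far-left corner at (388,190), the vial at about (75,200) and the bottle at (315,130).

Run:
```python
from h import *
for n,p,z in[("tkL",(165,74),.015),("tkR",(213,74),.015),("tnR",(220,183),.0015),("tnL",(176,183),.0015),("c",(184,226),.046),("far",(388,190),.046),("edge",(237,418),.046),("vialcap",(75,200),.05),("vialbase",(100,192),.01),("bottle",(315,118),.085),("bottlebase",(316,152),.04)]:
    print(n,np.round(pt("wrist",p,z),4))
for n,p,z in[("c",(380,300),.046),("tnR",(370,305),.0015),("tnL",(280,350),.0015),("tkR",(225,160),.015),("tkL",(135,203),.015),("vialbase",(148,462),0),("vialcap",(145,350),.05),("bottlebase",(465,178),0)]:
    print("side",n,np.round(pt("side",(270+p[0]/5,215+p[1]/5),z),4))
```

```text
tkL [0.4888 0.1193 0.015 ]
tkR [0.5318 0.1188 0.015 ]
tnR [0.5284 0.02   0.0015]
tnL [0.4846 0.0202 0.0015]
c [ 0.5048 -0.0125  0.046 ]
far [0.6861 0.0198 0.046 ]
edge [ 0.54   -0.2209  0.046 ]
vialcap [0.4111 0.0121 0.05  ]
vialbase [0.4113 0.0129 0.01  ]
bottle [0.6228 0.0786 0.085 ]
bottlebase [0.6233 0.0519 0.04  ]
side c [ 0.4967 -0.0237  0.046 ]
side tnR [0.5259 0.0127 0.0015]
side tnL [0.4801 0.0147 0.0015]
side tkR [0.5277 0.1101 0.015 ]
side tkL [0.4801 0.1107 0.015 ]
side vialbase [ 0.4025 -0.001   0.    ]
side vialcap [0.4073 0.0058 0.05  ]
side bottlebase [0.6139 0.0505 0.    ]
```

```bash
python3 -m inch '[[[0.04,-0.03,0,0,0,-0.06,0.75],[0.08,-0.06,0,0,0,-0.124,0.75],[0.12,-0.09,0.02,0,0,-0.124,0.75],[0.155,-0.12,0.05,0,0,-0.124,0.75],[0.155,-0.12,0.09,0,0,-0.124,0.75],[0.155,-0.12,0.13,0,0,-0.124,0.75],[0.155,-0.12,0.17,0,0,-0.124,0.75],[0.155,-0.12,0.20,0,0,-0.124,0.75],[0.155,-0.12,0.215,0,0,-0.124,0.75],[0.155,-0.12,0.215,0,0,-0.124,0.75]]]' 40
python3 - <<'E'
from h import *
cv2.imwrite("pics/side1.png",cv2.resize(imaging.camera("side")[180:320,240:440],None,fx=4,fy=4,interpolation=cv2.INTER_CUBIC))
E
```

```text
clock: 1.55
position: [0.5035, 0.1545, 0.0312]
ee_rot: [0.662, 0.75, -0.002, -0.001]
ft_force: [-0.3, -0.1, -0.3]
grip_width: 0.126
grasp_force: 0.0
```

View pics/side1.png

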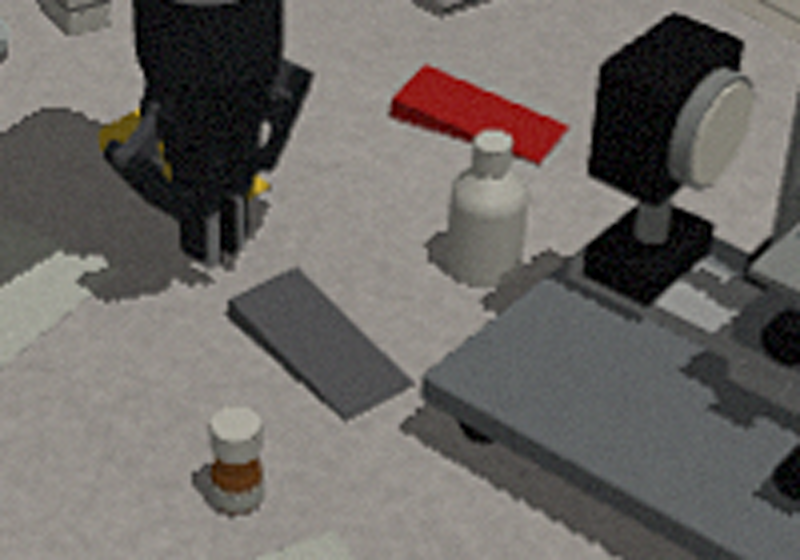

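The hand is lowered behind the thick end at crop (215,255), clear of the bottle, vial and yellow look-alike. The wedge thick end is at (230,305)-(300,270). Next I lower it and start the push.

```bash
python3 -m inch '[[[0,0,0.0105,0,0,0,0.75],[-0.01,0,0.0105,0,0,0,0.75],[-0.018,0,0.0105,0,0,0,0.75],[-0.024,0,0.0105,0,0,0,0.75],[-0.03,0,0.0105,0,0,0,0.75],[-0.036,0,0.0105,0,0,0,0.75],[-0.042,0,0.0105,0,0,0,0.75],[-0.048,0,0.0105,0,0,0,0.75],[-0.054,0,0.0105,0,0,0,0.75],[-0.06,0,0.0105,0,0,0,0.75]]]'
python3 - <<'E'
from h import *
a=imaging.camera("side")[210:310,270:420];b=imaging.camera("scene")[210:330,230:410]
A=cv2.resize(a,(800,533)[::1],interpolation=cv2.INTER_CUBIC)
cv2.imwrite("pics/side2.png",A)
cv2.imwrite("pics/scene2.png",b)
E
```

```text
clock: 2.6
position: [0.5125, 0.0951, 0.0228]
ee_rot: [0.662, 0.75, 0.0, 0.0]
ft_force: [-0.5, -0.3, -1.3]
grip_width: 0.125
grasp_force: 0.2
```

View pics/side2.png

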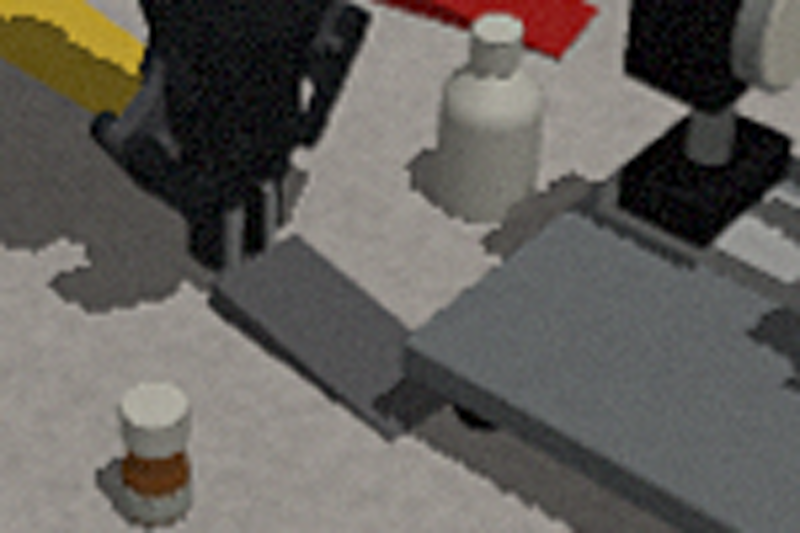

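The wedge has turned flush: thick end (212,290)-(298,238), thin left corner (392,437), plate corner (408,340), visible foot at (475,415).

Run:
```python
from h import *
f=lambda p,z:pt("side",(270+p[0]/5.333,210+p[1]/5.33),z)[:2]
tkL=f((212,288),.015);tkR=f((298,238),.015);tnL=f((392,437),.0);e=f((405,330),.0025)
print("tk",tkL,tkR,"tnL",tnL,"rightedge",e,"foot",f((475,418),.015),f((475,427),.007))
print("corner",f((407,345),.046))
print("dirL",tnL-tkL,"dirtk",tkR-tkL)
c=f((407,345),.046)
for th in(9,10):
    a=np.radians(th);F=c+.02*np.array([np.cos(a),np.sin(a)])-.025*np.array([-np.sin(a),np.cos(a)])
    print("F",F)
    d=np.array([.124,-.992]);n=np.array([.992,.124]);m=(tkL+tkR)/2
    print("along",(F-m)@d,"lat of foot from hand line",(F-m)@n, (F-(tnL+n*.0225))@n)
print("tcp lat",(np.array([.5125,.0951])-m)@n)
```

```text
tk [0.48439584 0.07278193] [0.52967374 0.07576452] tnL [ 0.49540805 -0.02083304] rightedge [0.53647762 0.0188261 ] foot [ 0.51484086 -0.04343241] [ 0.51771575 -0.04101614]
corner [ 0.49767184 -0.02353771]
dirL [ 0.01101221 -0.09361497] dirtk [0.0452779  0.00298259]
F [ 0.52133647 -0.04510123]
along 0.1201928650278166 lat of foot from hand line -0.0006151607354735196 0.00022434284381566354
F [ 0.5217092  -0.04468494]
along 0.11982612504918333 lat of foot from hand line -0.00019379169115536795 0.0006457118881338147
tcp lat 0.00800401020211129
```

Wedge and foot line up laterally within about 1 mm, and 38–68 mm of travel remain. I push on straight and watch the force.

```bash
python3 -m inch '[[[-0.004,0,0,0,0,0,0.75],[-0.008,0,0,0,0,0,0.75],[-0.012,0,0,0,0,0,0.75],[-0.016,0,0,0,0,0,0.75],[-0.02,0,0,0,0,0,0.75],[-0.024,0,0,0,0,0,0.75],[-0.028,0,0,0,0,0,0.75],[-0.032,0,0,0,0,0,0.75],[-0.034,0,0,0,0,0,0.75],[-0.036,0,0,0,0,0,0.75]]]'
python3 -m inch '[[[-0.001,0,0,0,0,0,0.75],[-0.002,0,0,0,0,0,0.75],[-0.003,0,0,0,0,0,0.75],[-0.004,0,0,0,0,0,0.75],[-0.005,0,0,0,0,0,0.75]]]'
```

```text
clock: 3.7
position: [0.5169, 0.0596, 0.0228]
ee_rot: [0.662, 0.75, 0.0, 0.0]
ft_force: [-1.1, 0.1, -0.6]
grip_width: 0.121
grasp_force: 0.1
clock: 4.2
position: [0.5175, 0.0548, 0.0228]
ee_rot: [0.662, 0.75, 0.0, 0.0]
ft_force: [-0.1, 0.6, -0.7]
grip_width: 0.125
grasp_force: 0.1
```

```bash
for i in 1 2 3; do python3 -m inch '[[[-0.001,0,0,0,0,0,0.75],[-0.002,0,0,0,0,0,0.75],[-0.003,0,0,0,0,0,0.75],[-0.004,0,0,0,0,0,0.75]]]' | egrep 'pos|ft_'; done
```

```text
position: [0.518, 0.0507, 0.0228]
ft_force: [-0.0, -0.1, 0.6]
position: [0.5185, 0.0468, 0.0228]
ft_force: [0.6, -0.6, 0.0]
position: [0.519, 0.0428, 0.0228]
ft_force: [0.2, 0.3, -0.9]
```

```bash
for i in 1 2 3; do python3 -m inch '[[[-0.0007,0,0,0,0,0,0.75],[-0.0014,0,0,0,0,0,0.75],[-0.002,0,0,0,0,0,0.75]]]' | egrep 'pos|ft_'; done
```

```text
position: [0.5193, 0.0413, 0.0228]
ft_force: [-0.6, 2.1, 0.2]
position: [0.5195, 0.0396, 0.0228]
ft_force: [-0.8, 4.1, 0.0]
position: [0.5197, 0.0382, 0.0228]
ft_force: [-1.4, 7.8, -0.1]
```

```bash
python3 -m inch '[[[0.004,0,0,0,0,0,0.75],[0.015,0,0,0,0,0,0.75],[0.03,0,0,0,0,0,0.75],[0.03,0,-0.03,0,0,0,1],[0.03,0,-0.07,0,0,0,1],[0.03,0,-0.11,0,0,0,1],[0.03,0,-0.14,0,0,0,1],[0.03,0,-0.14,0,0,0,1]]]'
python3 - <<'E'
from h import *
cv2.imwrite("pics/side3.png",cv2.resize(imaging.camera("side")[210:310,270:420],(800,533),interpolation=cv2.INTER_CUBIC))
E
```

```text
clock: 7.1
position: [0.5183, 0.0673, 0.1674]
ee_rot: [0.662, 0.749, 0.003, 0.003]
ft_force: [1.0, -0.1, -0.9]
grip_width: 0.0
grasp_force: 0.0
```

View pics/side3.png

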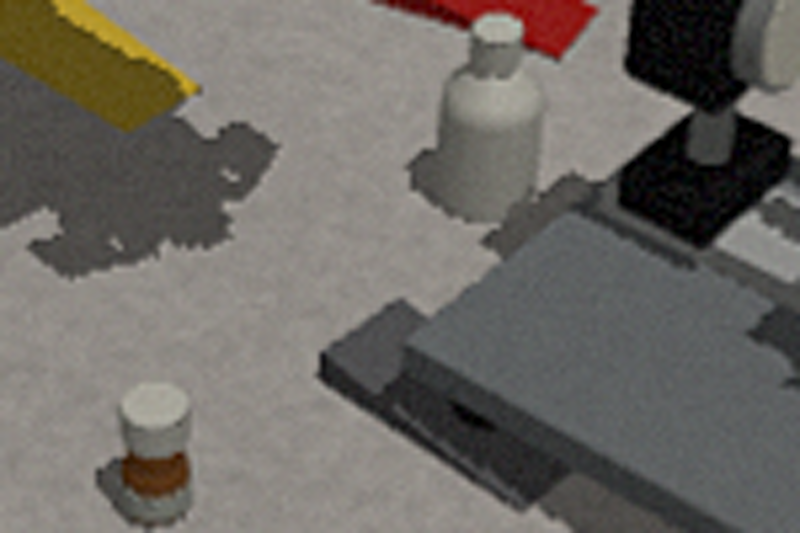

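The wedge lies under the foot: thick end (320,358)-(400,300), thin left corner (520,508), foot at (475,415). Plate, bottle and vial are unmoved. I check the centring and move above the corner.

```bash
python3 - <<'E'
from h import *
f=lambda p,z:pt("side",(270+p[0]/5.333,210+p[1]/5.33),z)[:2]
L=f((322,355),.015);R=f((402,300),.015);N=f((520,508),.0);c=f((407,345),.046);a=np.radians(10)
F=c+.02*np.array([np.cos(a),np.sin(a)])-.025*np.array([-np.sin(a),np.cos(a)])
x=(N-L)/np.linalg.norm(N-L);y=np.array([-x[1],x[0]])
print(L,R,N,np.linalg.norm(N-L),np.linalg.norm(R-L),"F",F,"along from thick",(F-L)@x,"lat vs centre",(F-L)@y-.0225)
E
python3 -m inch '[[[-0.035,-0.002,0,0,0,0,1],[-0.07,-0.004,0,0,0,0,1],[-0.104,-0.007,0,0,0,0,1],[-0.104,-0.007,0.04,0,0,0,1],[-0.104,-0.007,0.075,0,0,0,1],[-0.104,-0.007,0.09,0,0,0,1],[-0.104,-0.007,0.092,0,0,0,1]]]'
```

```text
[0.49304769 0.01710526] [0.53724646 0.02226412] [ 0.50735301 -0.07669357] 0.0948834198675658 0.044498825584659354 F [ 0.5217092  -0.04468494] along from thick 0.06540511185760386 lat vs centre -0.003482051427069841
clock: 7.85
position: [0.5195, -0.0372, 0.0675]
ee_rot: [0.662, 0.75, -0.002, -0.002]
ft_force: [-0.7, -0.4, 0.4]
grip_width: 0.002
grasp_force: 0.0
```

Centring is about 3 mm off. Now I press down slowly.

```bash
python3 -m inch '[[[0,0,0.0015,0,0,0,1],[0,0,0.003,0,0,0,1],[0,0,0.004,0,0,0,1],[0,0,0.004,0,0,0,1]]]'| egrep 'pos|ft_'; python3 -m inch '[[[0,0,0.0005,0,0,0,1],[0,0,0.001,0,0,0,1],[0,0,0.001,0,0,0,1]]]'| egrep 'pos|ft_'
```

```text
position: [0.5223, -0.0373, 0.0674]
ft_force: [0.0, -0.2, -0.2]
position: [0.522, -0.0374, 0.0659]
ft_force: [-0.6, 1.0, 1.0]
```

```bash
for i in 1 2 3 4; do python3 -m inch '[[[0,0,0.0005,0,0,0,1],[0,0,0.001,0,0,0,1],[0,0,0.001,0,0,0,1]]]'| egrep 'pos|ft_'; done
```

```text
position: [0.5219, -0.0374, 0.0647]
ft_force: [-0.9, -0.3, -0.2]
position: [0.5219, -0.0374, 0.0637]
ft_force: [0.9, -0.2, -0.2]
position: [0.5219, -0.0374, 0.0628]
ft_force: [0.2, 0.2, -0.0]
position: [0.522, -0.0373, 0.0625]
ft_force: [-4.3, 0.8, 9.3]
```

```bash
python3 -m inch '[[[0,0,0.0002,0,0,0,1],[0,0,0.0003,0,0,0,1],[0,0,0.0003,0,0,0,1],[0,0,0.0003,0,0,0,1],[0,0,0.0003,0,0,0,1],[0,0,0.0003,0,0,0,1],[0,0,0.0003,0,0,0,1]]]'| egrep 'pos|ft_'
```

```text
position: [0.522, -0.0374, 0.0625]
ft_force: [-4.9, -0.1, 11.2]
```

It holds at 11 N with no sinking. I take the hand away and check.

```bash
python3 -m inch '[[[0,0,-0.005,0,0,0,1],[0,0,-0.03,0,0,0,1],[0,0,-0.07,0,0,0,1],[0.03,0,-0.11,0,0,0,1],[0.07,0,-0.15,0,0,0,1],[0.1,0,-0.15,0,0,0,1],[0.1,0,-0.15,0,0,0,1]]]'| egrep 'pos|ft_'
python3 - <<'E'
from h import *
cv2.imwrite("pics/side4.png",cv2.resize(imaging.camera("side")[210:310,270:420],(800,533),interpolation=cv2.INTER_CUBIC))
E
```

```text
position: [0.5096, 0.0673, 0.2135]
ft_force: [-0.9, 0.2, -0.6]
```

View pics/side4.png

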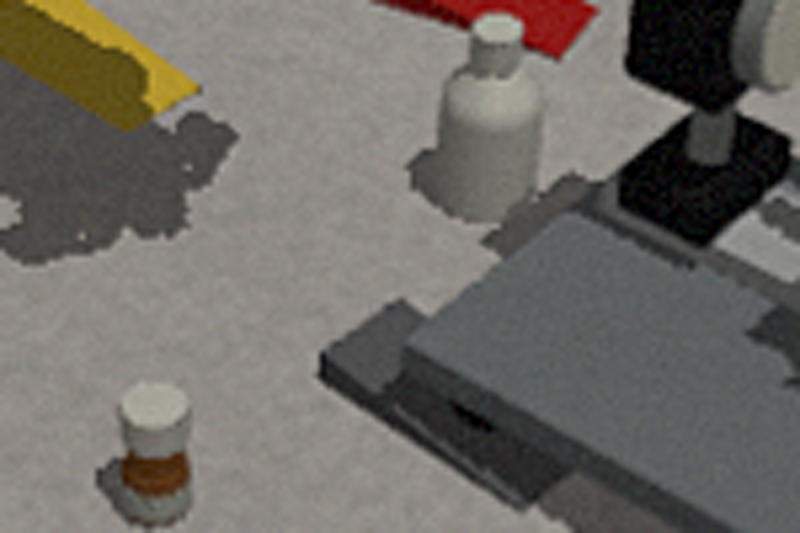

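Nothing has changed since the press: the wedge is at (320,358)-(520,508) under the foot, and plate, vial and bottle are in place. Handing in.

```bash
python3 -c "
from workcell import order
print(order.hand_in())"
```

```text
the job is handed in; nothing more can be done
None
```

I pushed the grey wedge under the hanging foot (about 3 mm off centre, seated with about 8 N), pressed the corner with about 11 N without it sinking, took the hand away and handed the job in; no verdict came back.

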